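# Snap the coffee box lid shut all round

## Robot

A 6-joint arm with a two-finger parallel gripper is mounted at the origin on the work surface. World frame = base frame: x ahead of the robot, y to its left, z up, the work surface at z = 0. Lengths are in m, angles in rad, forces in N, time in s.
With the tool pointing down it reaches from about 0.4 to 0.825 m from the base axis. Payload 7 kg.
Tool frame: the origin (TCP) lies midway between the tips of the shut fingers; the grasp point (between the pads) lies 19 mm behind it; y points along the fingers, z is the direction in which the jaws open and shut, and the axes are right-handed (so a half turn about y gives the same grasp; the last joint's range is limited). The gripper opens to 88 mm and grips with 3 to 60 N. Pads are 19 mm wide; open, the fingers measure 130 mm over their backs; the gripper's body (78 mm by 193 mm) begins 47 mm behind the grasp point.
Start: joints at [-0.907, 0.359, 0.012, 0, -1.224, -0.288], TCP at [0.248, -0.628, 0.227] pointing down, gripper open.
Joint ranges: [-3.07, 3.07], [-1.43, 2.12], [-1.02, 1.25], [-3.03, 1.67], [-3.05, -0], [-3.03, 3.03]. Speed limits (rad/s): [2.39, 2.39, 3.01, 3.14, 3.14, 3.14].

## Interface

Orientations are given as [roll, pitch, yaw] about the fixed x, y, z axes, in that order (R = Rz(yaw) Ry(pitch) Rx(roll)).
In Python, from station import arm gives the robot as it stands.
- The arm moves only by the tool move_arm, never from a script. Its argument "deltas" is a list of rows, each an object with "dp": the shift along the tool's x, y, z in mm, a list of three; "rotation": the turn, a rotation vector about the tool's x, y, z in degrees, a list of three. A call has 1 to 5 rows; each row shifts and turns the pose as measured when the row begins, along the tool's axes as they then stand; what a row does not reach is not made up. A row lasts 1/12 s, in which the tool goes at most 41.7 mm and 7.16 degrees, less where a joint would pass 70% of its speed; a pose out of reach is approached as far as the arm can. A call is refused whole if a number of a shift passes 41.7 or a number of a turn 7.16, either way. A call with a gripper value outside its range is refused whole. "jaw" is the closure in counts, from 0 (fully open) to 255 (shut), set as the call begins (left out, the last holds). The fingers move at their own pace and stop on an object; "squeeze" is the grip in N (left out, the last holds). Time passes only in rows, so rows that do not move let the fingers close. It gives the time, the measured TCP pose, the force and the opening at its end, in the units of the state.
- arm.get_state(): the state, without advancing time (a new reading comes with each control period).
- arm.grab_frame(name): name is "scene" or "top" or "wrist"; returns a dict with "pixels" (400x640x3 uint8, red, green, blue), "z_map" (400x640 float32, m along the optical axis (not along the pixel's ray), 0 where there is no reading), "fx", "fy", "cx", "cy" (pixels), "cam_to_world" (4x4, takes a point from camera to world coordinates); the wrist camera has in their place "mount" (4x4, takes a point from camera to tool coordinates, whose origin is the TCP and whose axes are the tool frame's). Camera axes: x right, y down, z forward; pixel columns grow to the right and rows downward; lengths in m; the calibration is good to about 2 mm. A picture is of the moment at which its call begins: read the wrist's pose just before it.
- arm.job_done(): hands the job in, once; it reports no verdict.
The state is a dict: "t": time; "q": joint angles; "qd": joint speeds; "joint_efforts": joint torques, N m; "eef_pos": TCP position; "ee_rot": TCP orientation; "force": force on the tool from outside, world axes, zero at the start; "moment": the same for the moment, N m; "width": finger opening in m.
Only numpy, scipy, OpenCV 4.12 (cv2) and the standard library are available. Lean on these libraries where they do the work, as an engineer would, in place of code of your own. Each camera call takes 0.05 s, during which the arm holds its last target.

## Task

The lid of the larger food box on the coffee counter is on, but its rim still stands proud along some of its sides. Press down with the fingertips on each side of the rim that stands proud until it clicks shut, so that the rim is down all the way round. Leave the box standing where it is, neither gripped, lifted nor shifted, and do not disturb anything else on the counter.

Things in the scene. Friction and masses are not known exactly. Their poses are not given: they have to be found in the camera images.
- box: The larger food box, 120 mm along its x, 150 mm along its y, white, loose on the counter, about 1 kg. Origin at the centre of its underside, z up. Its grey lid has a flat metal middle panel whose top is 70 mm above the counter, fixed corners whose tops are 76 mm above it, and between the corners four separate rim sections, one per side, that snap straight down. A section standing proud has its top 84 mm above the counter, a shut one 76 mm (level with the corners).
- rim_front_top (a point): Centre of the top face of the rim section along the box's own -x side (47 mm from the box's centre). The section is 26 mm wide, 94 mm long along the box's y, and this point moves down with it. Axes as the box's.
- rim_front (a joint): How far the front section is pressed down, in m: 0 standing proud, about 0.008 shut. It is an over-centre snap: it resists with up to about 10 N, springs back up if let go before half travel (0.004), and beyond that snaps down by itself and stays shut.
- rim_rear_top (a point): Centre of the top face of the rim section along the box's own +x side (47 mm from the box's centre). The section is 26 mm wide, 94 mm long along the box's y, and this point moves down with it. Axes as the box's.
- rim_rear (a joint): How far the rear section is pressed down, in m: 0 standing proud, about 0.008 shut. It is an over-centre snap: it resists with up to about 10 N, springs back up if let go before half travel (0.004), and beyond that snaps down by itself and stays shut.
- rim_left_top (a point): Centre of the top face of the rim section along the box's own +y side (62 mm from the box's centre). The section is 26 mm wide, 64 mm long along the box's x, and this point moves down with it. Axes as the box's.
- rim_left (a joint): How far the left section is pressed down, in m: 0 standing proud, about 0.008 shut. It is an over-centre snap: it resists with up to about 10 N, springs back up if let go before half travel (0.004), and beyond that snaps down by itself and stays shut.
- rim_right_top (a point): Centre of the top face of the rim section along the box's own -y side (62 mm from the box's centre). The section is 26 mm wide, 64 mm long along the box's x, and this point moves down with it. Axes as the box's.
- rim_right (a joint): How far the right section is pressed down, in m: 0 standing proud, about 0.008 shut. It is an over-centre snap: it resists with up to about 10 N, springs back up if let go before half travel (0.004), and beyond that snaps down by itself and stays shut.
- small_box: Smaller food box of the same make, 90 x 110 x 56 mm, its lid already shut all round. Origin at the underside, in its middle. Bystander.
- tamper: Steel coffee tamper standing on its 54 mm foot, 84 mm tall. Origin at the underside, in its middle. Bystander.
- espresso_cup: White espresso cup, 64 mm across, 55 mm tall. Origin at the underside, in its middle. Bystander.
- mug: Brown mug, 80 mm across, 88 mm tall. Origin at the underside, in its middle. Bystander.
- spoon: Steel spoon lying flat, 150 mm long. Origin at the underside, in its middle. Bystander.
- jar: Closed amber glass jar, 72 mm across, 105 mm tall. Origin at the underside, in its middle. Bystander.
- milk_jug: Steel milk jug with a handle, 80 mm across, 95 mm tall. Origin at the underside, in its middle. Bystander.
There are look-alikes about, which are no part of the job. What is shaped like the box but blue or turquoise is not meant.

How it is judged:
By the outcome, as a careful person would: the job done as asked, in the order asked, and still so for the second after the job is handed in, with the robot touching nothing.
It also fails if it takes over 51 s, if anything falls off the work surface, if the arm or the gripper's body presses on something with over 40 N, if the wrist force passes 120 N, or if a joint passes its speed limit or range.

## Working session

There is one attempt and no reset: what is moved stays moved. The work goes in short steps, Python scripts to look and compute and a tool call to move; the robot and the scene stay as the last step left them, time stands still between calls to the robot, and variables do not carry over. Pictures are saved under pics/ and viewed, and the job is handed in when it is done.

Besides the shell and the picture viewer there is one more tool, called in YAML: its name, and indented under it one key for each argument. move_arm: Moves the arm, as the interface text tells. Its arguments: {"type":"object","properties":{"deltas":{"type":"array","items":{"type":"object","properties":{"dp":{"type":"array","items":{"type":"number"}},"rotation":{"type":"array","items":{"type":"number"}}}}},"jaw":{"type":"number"},"squeeze":{"type":"number"}},"required":["deltas"]}

```bash
mkdir -p pics; python3 - <<'E'
from station import arm
import cv2,numpy as np
print(arm.get_state())
for n in("scene","top"):
    f=arm.grab_frame(n); cv2.imwrite(f"pics/{n}0.png",f["pixels"][:,:,::-1]); np.savez(f"{n}0.npz",**f)
    print(n,f["fx"],f["fy"],f["cx"],f["cy"],f["cam_to_world"])
E
```

```text
{'t': 0.0, 'q': array([-9.06937267e-01,  3.59391738e-01,  1.10800437e-02, -3.70921122e-04,
       -1.22406120e+00, -2.88092538e-01]), 'qd': array([ 0.00069004, -0.00065629, -0.00158942,  0.00066091, -0.00093354,
        0.00069449]), 'joint_efforts': array([-1.57075365e-04, -5.82728863e+01,  2.93060786e+01,  6.99712381e+00,
        7.12120032e-03, -1.60877821e-04]), 'eef_pos': array([ 0.24752579, -0.62747319,  0.225625  ]), 'ee_rot': array([-1.56918565e+00,  1.13668111e-04,  3.75640288e-01]), 'force': array([ 0.8466155 , -0.05063997, -0.14737321]), 'moment': array([0.05229729, 0.04511036, 0.01995924]), 'width': 0.08794621312334153}
scene 457.0414305431687 457.0414305431687 321.6527340857166 198.56862899015948 [[-0.06383675  0.83210228 -0.55093617  1.24177676]
 [ 0.99791384  0.05855466 -0.02719028 -0.05754455]
 [ 0.00963479 -0.55152257 -0.83410433  1.22130261]
 [ 0.          0.          0.          1.        ]]
top 520.8737994245755 520.8737994245755 333.60353911881435 202.75555941119572 [[-0.02308843 -0.98953981  0.14240048  0.24571726]
 [-0.99956342  0.0202224  -0.02154117 -0.05987383]
 [ 0.01843616 -0.14283566 -0.9895747   1.76804935]
 [ 0.          0.          0.          1.        ]]
```

View pics/scene0.png

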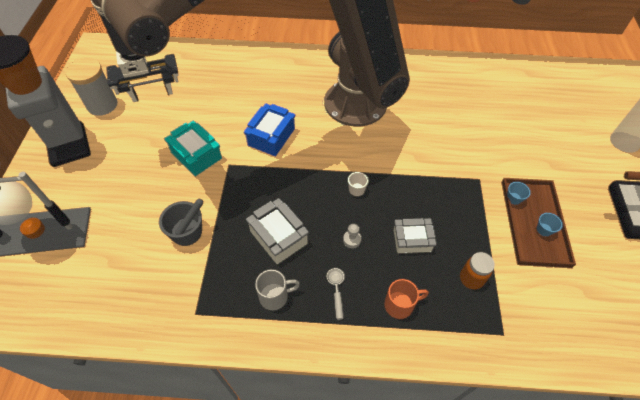

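View pics/top0.png

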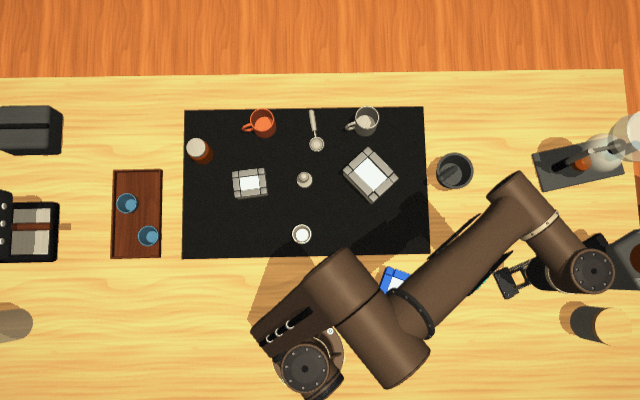

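Box-shaped things in the scene view: teal (193,147), blue (270,130), grey-lidded (278,230) and a smaller grey-lidded one (414,235). The larger grey/white box at scene (278,230), top (371,174), fits the description. I'll confirm it with an enlarged crop and heights.

```bash
cat > h.py <<'E'
import numpy as np,cv2
def pts(f):
    z=f["z_map"]; v,u=np.mgrid[:z.shape[0],:z.shape[1]]
    P=np.stack([(u-f["cx"])/f["fx"]*z,(v-f["cy"])/f["fy"]*z,z],-1)
    T=f["cam_to_world"]; return P@T[:3,:3].T+T[:3,3]
E
python3 - <<'E'
from h import *
t=dict(np.load("top0.npz"));s=dict(np.load("scene0.npz"))
a=cv2.resize(t["pixels"][140:210,335:407],(400,390),interpolation=cv2.INTER_CUBIC)
b=cv2.resize(s["pixels"][195:267,240:314],(400,390),interpolation=cv2.INTER_CUBIC)
cv2.imwrite("pics/crop.png",np.hstack([a,b])[:,:,::-1])
for f,(v0,v1,u0,u1) in((t,(140,210,335,407)),(s,(195,267,240,314))):
    P=pts(f)[v0:v1,u0:u1]; m=(P[...,2]>.06)&(P[...,2]<.1)
    q=P[m]; r=cv2.minAreaRect((q[:,:2]*1000).astype(np.float32)); print(m.sum(),r)
    h=np.histogram(q[:,2],bins=np.arange(.06,.1,.002)); print(h[0])
    im=np.clip((P[...,2]-.06)/.03*255,0,255).astype(np.uint8)
    cv2.imwrite(f"pics/h{v0}.png",cv2.resize(cv2.applyColorMap(im,cv2.COLORMAP_JET),(400,390),interpolation=cv2.INTER_NEAREST))
cv2.imwrite("pics/hh.png",np.hstack([cv2.imread("pics/h140.png"),cv2.imread("pics/h195.png")]))
E
```

```text
1609 ((584.9832763671875, -220.06912231445312), (149.7589874267578, 121.86793518066406), 42.085914611816406)
[  8  28  55  92 124 153 166 153 117 116 123 136 116  96  68  34  19   2
   2   1]
1984 ((584.944580078125, -219.1979217529297), (152.65036010742188, 120.95683288574219), 41.7935905456543)
[  7  22  56 151 223 250 182 183 124 111 137 227 188  98  21   3   1   0
   0   0]
```

View pics/crop.png

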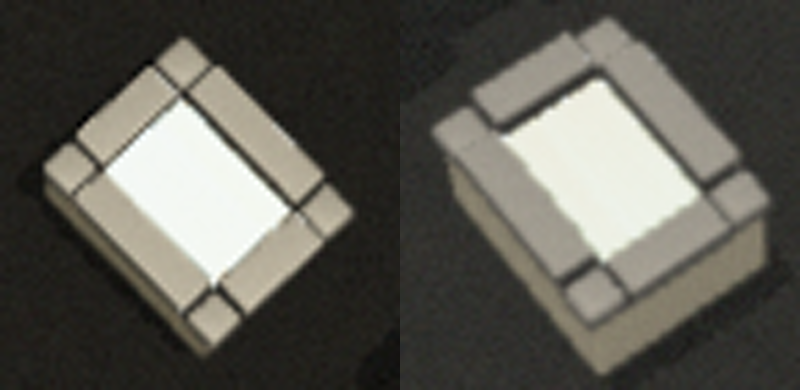

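View pics/hh.png

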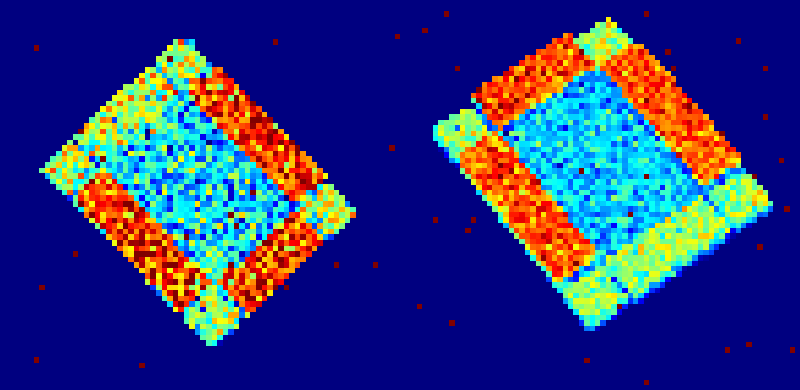

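Confirmed: the lid is about 122 x 150 mm, so this is the larger box. The height map shows three proud sections (both long ones and the short one nearest the robot). Next I measure the heights per section.

```bash
cat >> h.py <<'E'
from scipy.spatial.transform import Rotation as R
C=np.array([.585,-.2196]); A=np.deg2rad(42.0)
L=np.array([np.cos(A),np.sin(A)]); S=np.array([np.sin(A),-np.cos(A)])
T={"nearshort":C-.062*L,"farshort":C+.062*L,"longS+":C+.047*S,"longS-":C-.047*S}
def heights(f):
    P=pts(f).reshape(-1,3); d=P[:,:2]-C; a=d@L; b=d@S; z=P[:,2]; ok=(z>.05)&(z<.11)
    for n,m in {"nearshort":(abs(a+.062)<.009)&(abs(b)<.026),"farshort":(abs(a-.062)<.009)&(abs(b)<.026),
      "longS+":(abs(b-.047)<.009)&(abs(a)<.04),"longS-":(abs(b+.047)<.009)&(abs(a)<.04),
      "corners":(abs(abs(a)-.064)<.008)&(abs(abs(b)-.049)<.008),"panel":(abs(a)<.035)&(abs(b)<.02)}.items():
        m=m&ok; print(n,m.sum(),"z med %.4f"%np.median(z[m]))
def go(n,z,zdir=None):
    from station import arm
    s=arm.get_state(); M=R.from_euler("xyz",s["ee_rot"]); p=s["eef_pos"]
    g=np.r_[T[n],z]-p
    ax=M.as_matrix(); print("tool axes x,y,z cols\n",ax.round(3))
    print("t",s["t"],"pos",p.round(4),"F",s["force"].round(1),"w",s["width"])
    print(n,T[n].round(4),"tool delta mm",(M.inv().apply(g)*1000).round(1))
    zd=np.r_[S,0]*np.sign(ax[:,2]@np.r_[S,0]); xt=np.cross([0,0,-1],zd)
    G=np.c_[xt,[0,0,-1],zd]; print("rot deg tool",np.rad2deg((M.inv()*R.from_matrix(G)).as_rotvec()).round(2))
E
python3 - <<'E'
from h import *
for n in("top0","scene0"): print(n); heights(dict(np.load(n+".npz")))
go("nearshort",.2)
s=dict(np.load("scene0.npz")); P=pts(s)
m=(P[...,2]>.15)&(P[...,2]<.5)&(P[...,0]>.2)&(abs(P[...,1]+.3)<.4); q=P[m]; print(len(q), q.min(0) if len(q) else 0,q.max(0) if len(q) else 0)
E
```

```text
top0
nearshort 84 z med 0.0843
farshort 83 z med 0.0765
longS+ 129 z med 0.0849
longS- 131 z med 0.0849
corners 93 z med 0.0763
panel 248 z med 0.0707
scene0
nearshort 107 z med 0.0833
farshort 112 z med 0.0758
longS+ 152 z med 0.0841
longS- 145 z med 0.0837
corners 118 z med 0.0759
panel 283 z med 0.0699
tool axes x,y,z cols
 [[ 0.93  -0.001 -0.367]
 [ 0.367  0.001  0.93 ]
 [-0.    -1.     0.001]]
t 0.1 pos [ 0.2476 -0.6275  0.2257] F [0.1 0.9 0.4] w 0.08795763120366733
nearshort [ 0.5389 -0.2611] tool delta mm [405.5  26.  233.9]
rot deg tool [-8.000e-02 -2.047e+01  1.000e-02]
3438 [ 0.20001942 -0.69995761  0.22554697] [0.31912067 0.0403025  0.49994645]
```

The heights match what was given: near-short and both long sections stand at 84 mm, far-short is shut at 76 mm. The path at about 0.22 m is clear, so I close the jaws and travel.

move_arm:
  deltas:
    - {"dp": [30,0,17],"rotation": [0,-4,0]}
    - {"dp": [30,0,17],"rotation": [0,-4,0]}
    - {"dp": [30,0,17],"rotation": [0,-4,0]}
    - {"dp": [30,0,17],"rotation": [0,-4,0]}
    - {"dp": [30,0,17],"rotation": [0,-4,0]}
  jaw: 255
  squeeze: 10

```text
t: 0.52
eef_pos: [0.3341, -0.4794, 0.2207]
ee_rot: [-1.562, 0.001, 0.728]
force: [1.7, 0.5, -0.1]
width: 0.0598
```

```bash
python3 -c "
from h import *
go('nearshort',.13)"
```

```text
tool axes x,y,z cols
 [[ 0.747 -0.006 -0.665]
 [ 0.665  0.006  0.747]
 [-0.001 -1.     0.009]]
t 0.5167 pos [ 0.3341 -0.4794  0.2207] F [ 1.7  0.5 -0.1] w 0.05978804783482457
nearshort [ 0.5389 -0.2611] tool delta mm [298.2  90.7  25.9]
rot deg tool [-0.5  -0.3  -0.05]
```

move_arm:
  deltas:
    - {"dp": [32,2,3],"rotation": [-0.5,-0.3,0]}
    - {"dp": [32,2,3],"rotation": [0,0,0]}
    - {"dp": [32,2,3],"rotation": [0,0,0]}
    - {"dp": [32,2,3],"rotation": [0,0,0]}
    - {"dp": [32,2,3],"rotation": [0,0,0]}

```text
t: 0.93
eef_pos: [0.4442, -0.3523, 0.2101]
ee_rot: [-1.57, 0.0, 0.738]
force: [0.9, -0.5, 0.2]
width: 0.0263
```

move_arm:
  deltas:
    - {"dp": [30,3,2],"rotation": [0,0,0]}
    - {"dp": [30,3,2],"rotation": [0,0,0]}
    - {"dp": [30,3,2],"rotation": [0,0,0]}
    - {"dp": [20,3,2],"rotation": [0,0,0]}
    - {"dp": [0,0,0],"rotation": [0,0,0]}

```text
t: 1.35
eef_pos: [0.5256, -0.2629, 0.196]
ee_rot: [-1.568, 0.0, 0.742]
force: [0.7, -0.2, -0.2]
width: 0.0005
```

```bash
python3 -c "
from h import *
go('nearshort',.1)"
```

```text
tool axes x,y,z cols
 [[ 0.737 -0.002 -0.676]
 [ 0.676  0.002  0.737]
 [-0.    -1.     0.003]]
t 1.35 pos [ 0.5256 -0.2629  0.196 ] F [ 0.7 -0.2 -0.2] w 0.0004619696891533625
nearshort [ 0.5389 -0.2611] tool delta mm [11. 96. -8.]
rot deg tool [-0.16  0.53 -0.02]
```

move_arm:
  deltas:
    - {"dp": [6,15,-4],"rotation": [0,0.5,0]}
    - {"dp": [5,20,-4],"rotation": [0,0,0]}
    - {"dp": [0,20,0],"rotation": [0,0,0]}
    - {"dp": [0,20,0],"rotation": [0,0,0]}
    - {"dp": [0,0,0],"rotation": [0,0,0]}

```text
t: 1.77
eef_pos: [0.5404, -0.2596, 0.1184]
ee_rot: [-1.568, -0.0, 0.737]
force: [-0.6, 0.1, 0.8]
width: 0.0003
```

```bash
python3 - <<'E'
from h import *
go('nearshort',.084)
from station import arm
f=arm.grab_frame("scene"); cv2.imwrite("pics/s1.png",cv2.resize(f["pixels"][150:290,200:360],(800,600)[:2] and (685,600),interpolation=cv2.INTER_CUBIC)[:,:,::-1])
E
```

```text
tool axes x,y,z cols
 [[ 0.74  -0.001 -0.672]
 [ 0.672  0.002  0.74 ]
 [ 0.    -1.     0.002]]
t 1.7667 pos [ 0.5404 -0.2596  0.1184] F [-0.6  0.1  0.8] w 0.0003459353099736412
nearshort [ 0.5389 -0.2611] tool delta mm [-2.1 34.4 -0.3]
rot deg tool [-0.13  0.23  0.01]
```

View pics/s1.png

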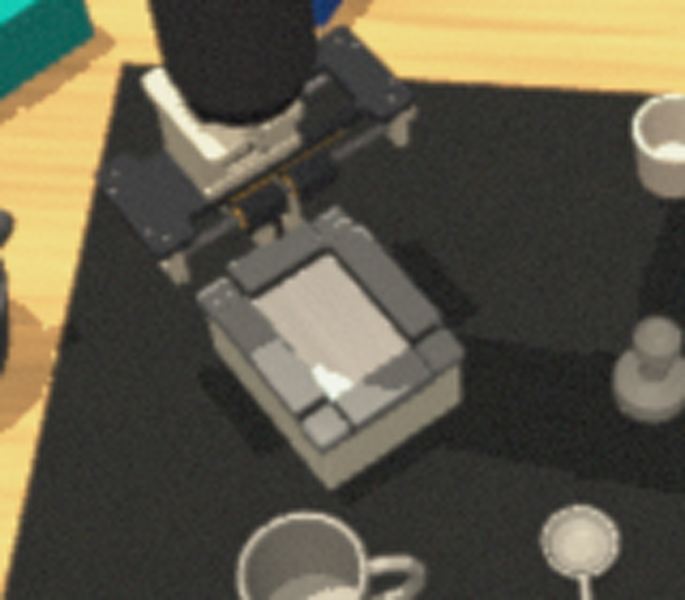

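The crop shows the closed fingertips (about (275,225)) over the near-short section, clear of everything else. I go down to just above it, then press in small steps.

move_arm:
  deltas:
    - {"dp": [-2,12,0],"rotation": [0,0.2,0]}
    - {"dp": [0,10,0],"rotation": [0,0,0]}
    - {"dp": [0,5,0],"rotation": [0,0,0]}
    - {"dp": [0,2,0],"rotation": [0,0,0]}
    - {"dp": [0,0,0],"rotation": [0,0,0]}

```text
t: 2.23
eef_pos: [0.5414, -0.2633, 0.0949]
ee_rot: [-1.575, -0.003, 0.734]
force: [-0.4, -0.3, 0.1]
width: 0.0005
```

```bash
python3 -c "
from h import *
go('nearshort',.084)"
```

```text
tool axes x,y,z cols
 [[ 0.742  0.005 -0.67 ]
 [ 0.67  -0.001  0.742]
 [ 0.003 -1.    -0.004]]
t 2.2333 pos [ 0.5414 -0.2633  0.0949] F [-0.4 -0.3  0.1] w 0.0004906120092380234
nearshort [ 0.5389 -0.2611] tool delta mm [-0.4 10.9  3.3]
rot deg tool [0.24 0.06 0.15]
```

move_arm:
  deltas:
    - {"dp": [0,4,3],"rotation": [0.2,0,0]}
    - {"dp": [0,4,0],"rotation": [0,0,0]}
    - {"dp": [0,4,0],"rotation": [0,0,0]}
    - {"dp": [0,3,0],"rotation": [0,0,0]}

```text
t: 2.57
eef_pos: [0.5409, -0.2613, 0.0824]
ee_rot: [-1.575, -0.005, 0.735]
force: [-3.7, 3.1, 8.4]
width: 0.0005
```

move_arm:
  deltas:
    - {"dp": [0,3,0],"rotation": [0,0,0]}
    - {"dp": [0,3,0],"rotation": [0,0,0]}

```text
t: 2.73
eef_pos: [0.5411, -0.2613, 0.0767]
ee_rot: [-1.576, -0.005, 0.735]
force: [-0.8, 1.0, 4.7]
width: 0.0005
```

move_arm:
  deltas:
    - {"dp": [0,2,0],"rotation": [0,0,0]}

```text
t: 2.82
eef_pos: [0.5414, -0.2615, 0.0762]
ee_rot: [-1.577, -0.005, 0.736]
force: [-9.1, 8.9, 33.0]
width: 0.0004
```

move_arm:
  deltas:
    - {"dp": [0,1,0],"rotation": [0,0,0]}

```text
t: 2.9
eef_pos: [0.5413, -0.2614, 0.0765]
ee_rot: [-1.577, -0.005, 0.737]
force: [-4.3, 2.3, 10.4]
width: 0.0007
```

It hit the stop at 76 mm. I lift straight up.

move_arm:
  deltas:
    - {"dp": [0,-6,0],"rotation": [0,0,0]}
    - {"dp": [0,-15,0],"rotation": [0,0,0]}
    - {"dp": [0,-20,0],"rotation": [0,0,0]}
    - {"dp": [0,-10,0],"rotation": [0,0,0]}
    - {"dp": [0,0,0],"rotation": [0,0,0]}

```text
t: 3.32
eef_pos: [0.5406, -0.261, 0.1288]
ee_rot: [-1.576, -0.004, 0.737]
force: [0.9, -0.2, -0.1]
width: 0.0008
```

```bash
cat >> h.py <<'E'
def look(tag,n="scene"):
    from station import arm
    f=arm.grab_frame(n); np.savez(tag+".npz",**f)
    if n=="scene": cv2.imwrite(f"pics/{tag}.png",cv2.resize(f["pixels"][150:290,200:360],(685,600),interpolation=cv2.INTER_CUBIC)[:,:,::-1])
    heights(f)
    P=pts(f); m=(P[...,2]>.06)&(P[...,2]<.09)&(np.linalg.norm(P[...,:2]-C,axis=-1)<.105)
    m=cv2.morphologyEx(m.astype(np.uint8),cv2.MORPH_OPEN,np.ones((3,3))).astype(bool)
    print(cv2.minAreaRect((P[m][:,:2]*1000).astype(np.float32)))
E
python3 -c "
from h import *
look('s2'); go('longS-',.115)"
```

```text
nearshort 94 z med 0.0759
farshort 110 z med 0.0756
longS+ 159 z med 0.0841
longS- 148 z med 0.0833
corners 127 z med 0.0752
panel 285 z med 0.0700
((584.4487915039062, -219.85870361328125), (154.01092529296875, 120.87705993652344), 41.99380874633789)
tool axes x,y,z cols
 [[ 0.74   0.006 -0.672]
 [ 0.672 -0.001  0.74 ]
 [ 0.004 -1.    -0.005]]
t 3.3667 pos [ 0.5404 -0.2609  0.128 ] F [-0.6 -0.3 -0.2] w 0.00022131441725924264
longS- [ 0.5536 -0.1847] tool delta mm [60.9 13.  47.7]
rot deg tool [0.27 0.23 0.22]
```

View pics/s2.png

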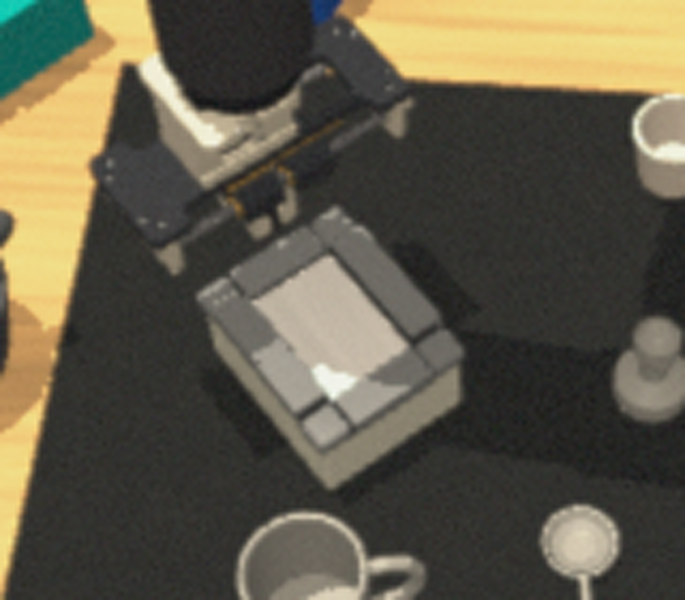

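The near-short section is shut at 76 mm and the box has not moved (under 1 mm). Next is the upper-right long section.

move_arm:
  deltas:
    - {"dp": [16,0,13],"rotation": [0.2,0.2,0]}
    - {"dp": [20,0,16],"rotation": [0,0,0]}
    - {"dp": [18,0,14],"rotation": [0,0,0]}
    - {"dp": [10,0,8],"rotation": [0,0,0]}
    - {"dp": [0,0,0],"rotation": [0,0,0]}

```text
t: 3.78
eef_pos: [0.5522, -0.178, 0.1231]
ee_rot: [-1.568, -0.002, 0.729]
force: [-0.1, 0.3, 0.0]
width: 0.0003
```

```bash
python3 -c "
from h import *
go('longS-',.084)"
```

```text
tool axes x,y,z cols
 [[ 0.746 -0.    -0.666]
 [ 0.666  0.003  0.746]
 [ 0.002 -1.     0.003]]
t 3.7833 pos [ 0.5522 -0.178   0.1231] F [-0.1  0.3  0. ] w 0.0003064150289447555
longS- [ 0.5536 -0.1847] tool delta mm [-3.5 39.1 -6. ]
rot deg tool [-0.15 -0.25  0.11]
```

move_arm:
  deltas:
    - {"dp": [-3,10,-5],"rotation": [0,-0.2,0]}
    - {"dp": [0,10,0],"rotation": [0,0,0]}
    - {"dp": [0,6,0],"rotation": [0,0,0]}
    - {"dp": [0,3,0],"rotation": [0,0,0]}
    - {"dp": [0,0,0],"rotation": [0,0,0]}

```text
t: 4.2
eef_pos: [0.5512, -0.1853, 0.0872]
ee_rot: [-1.564, 0.001, 0.732]
force: [-0.4, 0.5, 0.1]
width: 0.0008
```

```bash
python3 -c "
from h import *
go('longS-',.084)"
```

```text
tool axes x,y,z cols
 [[ 0.744 -0.005 -0.668]
 [ 0.668  0.004  0.744]
 [-0.001 -1.     0.006]]
t 4.2 pos [ 0.5512 -0.1853  0.0872] F [-0.4  0.5  0.1] w 0.0007747547436229415
longS- [ 0.5536 -0.1847] tool delta mm [ 2.2  3.2 -1.2]
rot deg tool [-0.36 -0.06 -0.08]
```

move_arm:
  deltas:
    - {"dp": [1,1,-1],"rotation": [-0.3,0,0]}
    - {"dp": [0,2,0],"rotation": [0,0,0]}
    - {"dp": [0,3,0],"rotation": [0,0,0]}
    - {"dp": [0,3,0],"rotation": [0,0,0]}

```text
t: 4.53
eef_pos: [0.5526, -0.1864, 0.0787]
ee_rot: [-1.57, 0.001, 0.73]
force: [0.6, 0.8, -0.0]
width: 0.0006
```

move_arm:
  deltas:
    - {"dp": [0,2,0],"rotation": [0,0,0]}

```text
t: 4.62
eef_pos: [0.5529, -0.1866, 0.077]
ee_rot: [-1.571, 0.001, 0.73]
force: [-1.7, 1.6, 4.7]
width: 0.0006
```

move_arm:
  deltas:
    - {"dp": [0,1.5,0],"rotation": [0,0,0]}

```text
t: 4.7
eef_pos: [0.5532, -0.1868, 0.0764]
ee_rot: [-1.572, 0.0, 0.73]
force: [-6.6, 5.5, 22.0]
width: 0.0002
```

move_arm:
  deltas:
    - {"dp": [0,-6,0],"rotation": [0,0,0]}
    - {"dp": [0,-15,0],"rotation": [0,0,0]}
    - {"dp": [0,-20,0],"rotation": [0,0,0]}
    - {"dp": [0,-10,0],"rotation": [0,0,0]}
    - {"dp": [0,0,0],"rotation": [0,0,0]}

```text
t: 5.12
eef_pos: [0.5532, -0.1872, 0.1293]
ee_rot: [-1.572, 0.001, 0.73]
force: [0.7, -0.2, 1.1]
width: 0.0005
```

```bash
python3 -c "
from h import *
look('s3'); go('longS+',.115)"
```

```text
nearshort 31 z med 0.0766
farshort 108 z med 0.0756
longS+ 154 z med 0.0837
longS- 131 z med 0.0763
corners 101 z med 0.0757
panel 288 z med 0.0699
((584.8566284179688, -219.51573181152344), (151.595947265625, 121.23881530761719), 42.38504409790039)
tool axes x,y,z cols
 [[ 0.745 -0.    -0.667]
 [ 0.667 -0.002  0.745]
 [-0.001 -1.    -0.001]]
t 5.1667 pos [ 0.5529 -0.1871  0.1285] F [-0.3  0.   0.5] w 0.0002148522025815375
longS+ [ 0.6164 -0.2545] tool delta mm [  2.4  13.6 -92.6]
rot deg tool [ 0.06 -0.17 -0.07]
```

View pics/s3.png

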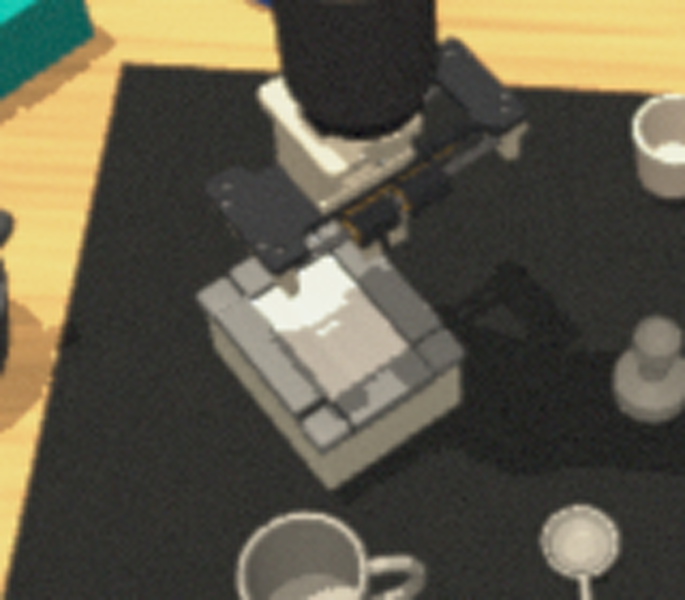

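Upper-right long section is now shut at 76 mm and the box is unmoved. Only the lower-left long section remains.

move_arm:
  deltas:
    - {"dp": [0,0,-22],"rotation": [0,0,0]}
    - {"dp": [1,0,-28],"rotation": [0,0,0]}
    - {"dp": [1,0,-28],"rotation": [0,0,0]}
    - {"dp": [0,0,-16],"rotation": [0,0,0]}
    - {"dp": [0,0,0],"rotation": [0,0,0]}

```text
t: 5.58
eef_pos: [0.6177, -0.2571, 0.1246]
ee_rot: [-1.569, 0.001, 0.732]
force: [0.3, 0.4, -0.0]
width: 0.0005
```

```bash
python3 -c "
from h import *
go('longS+',.084)"
```

```text
tool axes x,y,z cols
 [[ 0.744 -0.002 -0.668]
 [ 0.668  0.     0.744]
 [-0.001 -1.     0.001]]
t 5.5833 pos [ 0.6177 -0.2571  0.1246] F [ 0.3  0.4 -0. ] w 0.0005309333054527194
longS+ [ 0.6164 -0.2545] tool delta mm [ 0.9 40.6  2.7]
rot deg tool [-0.08 -0.08 -0.08]
```

move_arm:
  deltas:
    - {"dp": [0,10,2],"rotation": [0,0,0]}
    - {"dp": [0,10,0],"rotation": [0,0,0]}
    - {"dp": [0,8,0],"rotation": [0,0,0]}
    - {"dp": [0,4,0],"rotation": [0,0,0]}
    - {"dp": [0,0,0],"rotation": [0,0,0]}

```text
t: 6.0
eef_pos: [0.6128, -0.2543, 0.0844]
ee_rot: [-1.564, 0.005, 0.73]
force: [0.9, -1.6, 4.0]
width: 0.0003
```

```bash
python3 -c "
from h import *
go('longS+',.084)"
```

```text
tool axes x,y,z cols
 [[ 0.745 -0.008 -0.667]
 [ 0.667  0.002  0.745]
 [-0.005 -1.     0.007]]
t 6.0 pos [ 0.6128 -0.2543  0.0844] F [ 0.9 -1.6  4. ] w 0.000253829743326879
longS+ [ 0.6164 -0.2545] tool delta mm [ 2.6  0.4 -2.6]
rot deg tool [-0.38 -0.16 -0.26]
```

move_arm:
  deltas:
    - {"dp": [0,3,0],"rotation": [0,0,0]}
    - {"dp": [0,3,0],"rotation": [0,0,0]}
    - {"dp": [0,3,0],"rotation": [0,0,0]}

```text
t: 6.25
eef_pos: [0.613, -0.254, 0.0776]
ee_rot: [-1.567, 0.004, 0.733]
force: [0.3, -0.2, -0.6]
width: 0.0002
```

move_arm:
  deltas:
    - {"dp": [0,1.5,0],"rotation": [0,0,0]}

```text
t: 6.33
eef_pos: [0.6132, -0.2538, 0.0766]
ee_rot: [-1.568, 0.004, 0.733]
force: [-0.5, -0.3, 3.7]
width: 0.0008
```

move_arm:
  deltas:
    - {"dp": [0,1.5,0],"rotation": [0,0,0]}

```text
t: 6.42
eef_pos: [0.6133, -0.2538, 0.0764]
ee_rot: [-1.568, 0.004, 0.734]
force: [-6.5, 2.5, 17.2]
width: 0.0006
```

move_arm:
  deltas:
    - {"dp": [0,-6,0],"rotation": [0,0,0]}
    - {"dp": [0,-20,0],"rotation": [0,0,0]}
    - {"dp": [0,-30,0],"rotation": [0,0,0]}
    - {"dp": [0,-35,0],"rotation": [0,0,0]}
    - {"dp": [0,-35,0],"rotation": [0,0,0]}

```text
t: 6.83
eef_pos: [0.6087, -0.2513, 0.1979]
ee_rot: [-1.555, 0.013, 0.734]
force: [1.2, 0.3, 0.3]
width: 0.0004
```

move_arm:
  deltas:
    - {"dp": [-35,-5,0],"rotation": [0,0,0]}
    - {"dp": [-35,-5,0],"rotation": [0,0,0]}
    - {"dp": [-35,0,0],"rotation": [0,0,0]}
    - {"dp": [-35,0,0],"rotation": [0,0,0]}
    - {"dp": [0,0,0],"rotation": [0,0,0]}

```text
t: 7.25
eef_pos: [0.5077, -0.3471, 0.2215]
ee_rot: [-1.57, 0.003, 0.741]
force: [0.9, 0.0, 1.1]
width: 0.0004
```

```bash
python3 -c "
from h import *
look('s4');look('t4','top'); go('longS+',.115)
cv2.imwrite('pics/full4.png',dict(np.load('s4.npz'))['pixels'][:,:,::-1])"
```

```text
nearshort 93 z med 0.0760
farshort 110 z med 0.0758
longS+ 153 z med 0.0758
longS- 146 z med 0.0765
corners 116 z med 0.0757
panel 284 z med 0.0698
((584.909912109375, -219.5948944091797), (153.35830688476562, 121.34208679199219), 42.52323913574219)
nearshort 74 z med 0.0761
farshort 0 z med nan
longS+ 52 z med 0.0769
longS- 0 z med nan
corners 38 z med 0.0787
panel 29 z med 0.0705
((549.4893188476562, -268.39739990234375), (66.92411804199219, 112.78688049316406), 71.71621704101562)
tool axes x,y,z cols
 [[ 0.737 -0.002 -0.675]
 [ 0.675 -0.001  0.737]
 [-0.002 -1.     0.   ]]
t 7.35 pos [ 0.5104 -0.3453  0.2211] F [-0.5 -0.3  0. ] w 0.00036162898591278697
longS+ [ 0.6164 -0.2545] tool delta mm [139.8 105.8  -4.7]
rot deg tool [-0.02  0.49 -0.13]
  return _methods._mean(a, axis=axis, dtype=dtype,
  ret = ret.dtype.type(ret / rcount)
```

View pics/full4.png

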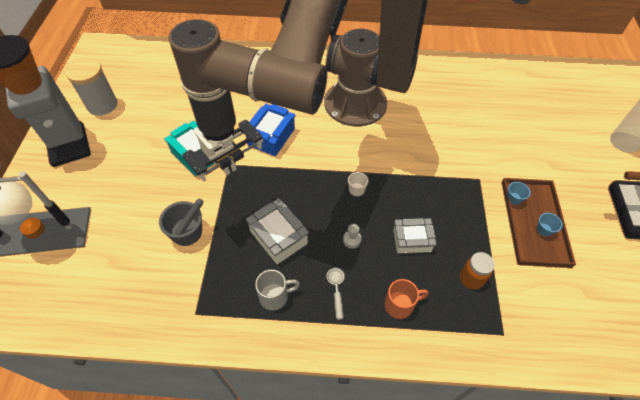

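View pics/s4.png

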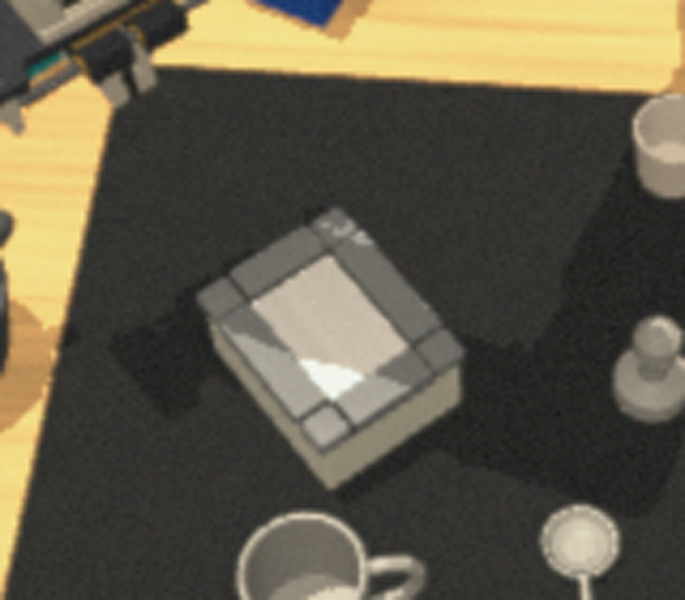

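All four sections are level with the corners at 76 mm. The box (scene (278,230)) and the other items are where they were, and the arm is clear. I'm handing in.

```bash
python3 -c "
from station import arm
print(arm.job_done())"
```

```text
the job is handed in; nothing more can be done
None
```

The lid of the larger box is now shut all the way round. I pressed the three proud sections (the short one nearest the robot and both long ones) down to their stops with the closed fingertips. The fourth was already shut.

- **Rim heights:** in the last scene view all four sections measure 75.8–76.5 mm, against 75.7 mm for the corners.
- **Box position:** the box centre is within about 1 mm of where it started. The fitted angle went from about 42.0° to 42.5°, which is within the measurement noise.
- **Other items:** the other items on the counter look undisturbed in the picture; I did not measure them.
- **Forces and time:** the highest force I read was about 35 N in total, at the fingertips on the first press. The job was handed in at 7.4 s.
- **Failed check:** the last top-camera measurement was unusable because the arm hid most of the box. The two sections it still saw well read 76–77 mm, so the final result rests mainly on the scene camera.

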